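# Push open and latch the vent of a biscuit warmer

## Robot

A 6-joint arm with a two-finger parallel gripper is mounted at the origin on the work surface. World frame = base frame: x ahead of the robot, y to its left, z up, the work surface at z = 0. Lengths are in m, angles in rad, forces in N, time in s.
With the tool pointing down it reaches from about 0.4 to 0.825 m from the base axis. Payload 7 kg.
Tool frame: the origin (TCP) lies midway between the tips of the shut fingers; the grasp point (between the pads) lies 19 mm behind it; y points along the fingers, z is the direction in which the jaws open and shut, and the axes are right-handed (so a half turn about y gives the same grasp; the last joint's range is limited). The gripper opens to 88 mm and grips with 3 to 60 N. Pads are 19 mm wide; open, the fingers measure 130 mm over their backs; the gripper's body (78 mm by 193 mm) begins 47 mm behind the grasp point.
Start: joints at [-1.043, 0.359, 0.012, 0, -1.224, -0.288], TCP at [0.16, -0.656, 0.227] pointing down, gripper open.
Joint ranges: [-3.07, 3.07], [-1.43, 2.12], [-1.02, 1.25], [-3.03, 1.67], [-3.05, -0], [-3.03, 3.03]. Speed limits (rad/s): [2.39, 2.39, 3.01, 3.14, 3.14, 3.14].

## Interface

Orientations are given as [roll, pitch, yaw] about the fixed x, y, z axes, in that order (R = Rz(yaw) Ry(pitch) Rx(roll)).
In Python, from station import arm gives the robot as it stands.
- The arm moves only by the tool move_arm, never from a script. Its argument "deltas" is a list of rows, each an object with "dp": the shift along the tool's x, y, z in mm, a list of three; "rotation": the turn, a rotation vector about the tool's x, y, z in degrees, a list of three. A call has 1 to 5 rows; each row shifts and turns the pose as measured when the row begins, along the tool's axes as they then stand; what a row does not reach is not made up. A row lasts 1/12 s, in which the tool goes at most 41.7 mm and 7.16 degrees, less where a joint would pass 70% of its speed; a pose out of reach is approached as far as the arm can. A call is refused whole if a number of a shift passes 41.7 or a number of a turn 7.16, either way. A call with a gripper value outside its range is refused whole. "jaw" is the closure in counts, from 0 (fully open) to 255 (shut), set as the call begins (left out, the last holds). The fingers move at their own pace and stop on an object; "squeeze" is the grip in N (left out, the last holds). Time passes only in rows, so rows that do not move let the fingers close. It gives the time, the measured TCP pose, the force and the opening at its end, in the units of the state.
- arm.get_state(): the state, without advancing time (a new reading comes with each control period).
- arm.grab_frame(name): name is "side" or "top" or "wrist"; returns a dict with "pixels" (420x560x3 uint8, red, green, blue), "z_map" (420x560 float32, m along the optical axis (not along the pixel's ray), 0 where there is no reading), "fx", "fy", "cx", "cy" (pixels), "k1" (the pictures are not rectified: a ray, as slopes to the right and down, at radius r is drawn at 1 + k1 r^2 times it, then the intrinsics apply), "cam_to_world" (4x4, takes a point from camera to world coordinates); the wrist camera has in their place "mount" (4x4, takes a point from camera to tool coordinates, whose origin is the TCP and whose axes are the tool frame's). Camera axes: x right, y down, z forward; pixel columns grow to the right and rows downward; lengths in m; the calibration is good to about 2 mm. A picture is of the moment at which its call begins: read the wrist's pose just before it.
- arm.job_done(): hands the job in, once; it reports no verdict.
The state is a dict: "t": time; "q": joint angles; "qd": joint speeds; "joint_efforts": joint torques, N m; "eef_pos": TCP position; "ee_rot": TCP orientation; "force": force on the tool from outside, world axes, zero at the start; "moment": the same for the moment, N m; "width": finger opening in m.
Only numpy, scipy, OpenCV 4.12 (cv2) and the standard library are available. Lean on these libraries where they do the work, as an engineer would, in place of code of your own. Each camera call takes 0.05 s, during which the arm holds its last target.

## Task

Open the vent of the steel biscuit warmer: push its blue knob along the long leg of the L-shaped slot to the corner, then push it sideways along the short leg until it is fully home at the end, and leave it there. Only push the knob with the fingers; do not pinch it or pull it up. Leave the pastry cutter, canister and cup undisturbed.

Things in the scene. Friction and masses are not known exactly. Their poses are not given: they have to be found in the camera images.
- warmer: Fixed steel box, 260 (x) x 300 (y) x 100 mm high, flat top; origin at the centre of its underside, +x is its back. A 20 mm wide black-edged L-shaped slot in the top: long leg along the warmer's +x, then from the corner a short leg along its +y. On the long leg's -y side, a flush wire grille over a red shutter that slides with the knob. Small side handles and a dial are far below the top.
- slot_start (a point): Point on the slot's centre line, level with the warmer's top (100 mm above the table), at the closed end of the long leg; warmer frame (-60, -40, 100) mm.
- slot_corner (a point): The same at the corner of the L, 90 mm from slot_start; warmer frame (30, -40, 100) mm.
- slot_end (a point): The same at the end of the short leg, 60 mm from slot_corner; warmer frame (30, 20, 100) mm.
- knob_top (a point): Centre of the top of the blue square knob with a white dot: 32 x 32 mm, faces parallel to the warmer's sides, underside 6 mm and top 40 mm above the warmer's top. Its 14 mm steel pin runs in the slot with 3 mm play each side; it does not turn, stays where it is left, and takes about 2 to 6 N to push.
- gate (a joint): Travel of the knob and the red shutter along the long leg (warmer +x), m: 0 at slot_start, 0.090 at the corner, stopped by the slot's wall at about 0.093. The short leg can only be entered from about 0.087 up.
- follower (a joint): Travel of the knob along the short leg (warmer +y), m: 0 in the long leg (play 3 mm), 0.060 at slot_end, stopped by the slot's wall at about 0.063.
- knob (a joint): How far the knob has been pulled up, m: 0 when down in the slot (its own weight keeps it down), 0.015 at most.
- cutter: Loose round steel pastry cutter, a ring 62 mm across and 35 mm high, standing on the warmer's top on the +y side; origin at the centre of its underside.
- canister: Loose closed steel canister, 90 mm across and 120 mm high, standing on the table beside the warmer; origin at the centre of its underside.
- cup: Loose orange cup, 76 mm across its rim and 80 mm high, standing on the table beside the warmer; origin at the centre of its underside.

How it is judged:
On the way, in this order (a step that is already met when the one before it is completed fails the run):
1. the knob has been pushed along the long leg to the corner (value of joint gate above 0.083 m and value of joint follower below 0.012 m), for 0.1 s.
2. the knob has been pushed home at the end of the short leg (value of joint gate above 0.083 m and value of joint follower above 0.053 m), for 0.2 s.
At the end, for the whole second after the job is handed in: The knob rests down in the slot within 7 mm of the end of the short leg (gate above 0.083, follower above 0.053), and the cutter, canister and cup are each within 15 mm of where they started (all of step 2 and value of joint knob below 0.003 m and velocity of joint follower between -0.01 and 0.01 m/s and distance of each of cutter, canister, cup from where it was at the start of the episode below 0.015 m); the robot touches nothing.
It fails at once if the knob is pulled up by more than 5 mm (value of joint knob above 0.005 m).
It fails at once if the knob is pinched between the fingers (over 1.5 N on two opposite faces) ((contact force between the fingers and knob_c2 above 1.5 N and contact force between the fingers and knob_c3 above 1.5 N) or (contact force between the fingers and knob_c4 above 1.5 N and contact force between the fingers and knob_c5 above 1.5 N)).
It fails at once if the cutter, canister or cup is pushed away or lifted (moved over 25 mm) (distance of any of cutter, canister, cup from where it was at the start of the episode above 0.025 m).
It fails at once if the cutter, canister or cup is tipped over (angle between any of cutter, canister, cup's own z axis and vertical above 0.5 rad).
It also fails if it takes over 43 s, if anything falls off the work surface, if the arm or the gripper's body presses on something with over 40 N, if the wrist force passes 120 N, or if a joint passes its speed limit or range.

## Working session

There is one attempt and no reset: what is moved stays moved. The work goes in short steps, Python scripts to look and compute and a tool call to move; the robot and the scene stay as the last step left them, time stands still between calls to the robot, and variables do not carry over. Pictures are saved under pics/ and viewed, and the job is handed in when it is done.

Besides the shell and the picture viewer there is one more tool, called by a JSON object that holds its "op" and its "data". move_arm: Moves the arm, as the interface text tells. Its arguments: {"type":"object","properties":{"deltas":{"type":"array","items":{"type":"object","properties":{"dp":{"type":"array","items":{"type":"number"}},"rotation":{"type":"array","items":{"type":"number"}}}}},"jaw":{"type":"number"},"squeeze":{"type":"number"}},"required":["deltas"]}

```bash
mkdir -p pics; ls; python3 - <<'E'
from station import arm
import cv2,numpy as np,pickle
s=arm.get_state();print({k:np.round(v,3).tolist() for k,v in s.items()})
for n in("top","side"):
    f=arm.grab_frame(n);pickle.dump(f,open(f"{n}.pkl","wb"))
    cv2.imwrite(f"pics/{n}0.png",f["pixels"][:,:,::-1])
    print(n,f["fx"],f["cx"],f["cy"],f["k1"],np.round(f["cam_to_world"],3).tolist())
E
```

```text
pics
{'t': 0.0, 'q': [-1.043, 0.359, 0.011, -0.0, -1.224, -0.288], 'qd': [-0.001, 0.0, -0.001, -0.0, -0.0, 0.0], 'joint_efforts': [0.001, -58.272, 29.306, 6.998, 0.007, -0.0], 'eef_pos': [0.16, -0.655, 0.226], 'ee_rot': [-1.569, 0.0, 0.24], 'force': [0.973, 0.41, 0.974], 'moment': [0.03, 0.012, -0.023], 'width': 0.088}
top 470.0785795502883 283.4778799545061 203.46582917341237 -0.1628014470572047 [[-0.001, -0.998, 0.067, 0.506], [-1.0, 0.002, 0.009, 0.044], [-0.009, -0.067, -0.998, 1.175], [0.0, 0.0, 0.0, 1.0]]
side 449.1261220482378 281.5542534802587 207.09930295661766 -0.13563536650169888 [[-0.63, 0.399, -0.666, 1.305], [0.777, 0.342, -0.529, 0.624], [0.017, -0.851, -0.526, 0.693], [0.0, 0.0, 0.0, 1.0]]
```

View pics/top0.png

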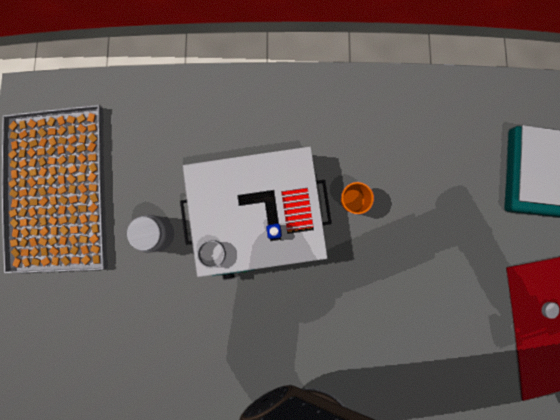

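View pics/side0.png

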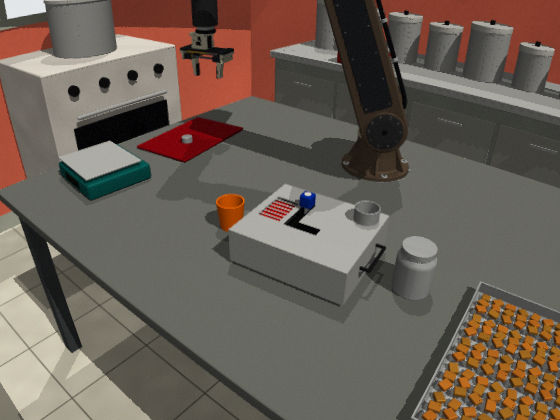

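The top view shows the warmer at about (255,212), the knob with its white dot at (273,231), and the slot running up to about (270,195) and then left to (240,198). The cutter is at (211,252), the canister at (146,233) and the cup at (357,198). Next I'll measure these positions.

```bash
cat > h.py <<'E'
import numpy as np,cv2,pickle
def rays(f,uv):
    K=np.array([[f["fx"],0,f["cx"]],[0,f["fy"],f["cy"]],[0,0,1.]])
    uv=np.asarray(uv,float).reshape(-1,1,2)
    # model: drawn = ray*(1+k1 r^2)
    n=cv2.undistortPoints(uv,K,np.array([f["k1"],0,0,0,0.]),None,None,None) if False else cv2.undistortPointsIter(uv,K,np.array([f["k1"],0,0,0.]),None,None,(3,50,1e-10))
    n=n.reshape(-1,2); return np.c_[n,np.ones(len(n))]
def plane(f,uv,z,T=None):
    T=f["cam_to_world"] if T is None else T
    d=rays(f,uv)@T[:3,:3].T;o=T[:3,3]
    return o+d*((z-o[2])/d[:,2])[:,None]
def cloud(f,T=None):
    T=f["cam_to_world"] if T is None else T
    h,w=f["z_map"].shape
    v,u=np.mgrid[:h,:w]
    P=rays(f,np.c_[u.ravel(),v.ravel()])*f["z_map"].reshape(-1,1)
    return (P@T[:3,:3].T+T[:3,3]).reshape(h,w,3)
E
cat > m.py <<'E'
from h import *
f=pickle.load(open("top.pkl","rb"));g=pickle.load(open("side.pkl","rb"))
C=cloud(f)
m=((abs(C[...,2]-.1)<.012)&(abs(C[...,1])<.25)&(C[...,0]>.25)&(C[...,0]<.75)).astype(np.uint8)
m=cv2.morphologyEx(m,cv2.MORPH_OPEN,np.ones((7,7)))
cs,_=cv2.findContours(m,0,1)
c=max(cs,key=cv2.contourArea)
print("top z med",np.median(C[...,2][m>0]), "area",cv2.contourArea(c))
hull=cv2.convexHull(c)
P=plane(f,hull[:,0],.1)
r=cv2.minAreaRect((P[:,:2]*1000).astype(np.float32));print("rect",r)
print("corners",cv2.boxPoints(r).round(1).tolist())
def hsv(f): return cv2.cvtColor(f["pixels"],cv2.COLOR_RGB2HSV)
for n,F in(("top",f),("side",g)):
    H=hsv(F);b=cv2.inRange(H,(110,120,60),(130,255,255))
    cs,_=cv2.findContours(b,0,2);c=max(cs,key=cv2.contourArea)
    x,y,w,h=cv2.boundingRect(c);print(n,"blue bbox",x,y,w,h)
    M=np.zeros_like(b);cv2.fillConvexPoly(M,cv2.convexHull(c),1)
    wd=(M>0)&(F["pixels"].min(2)>150)
    ys,xs=np.nonzero(wd);print(" dot",xs.mean(),ys.mean(),len(xs),plane(F,[[xs.mean(),ys.mean()]],.14), "rect",cv2.minAreaRect((plane(F,cv2.convexHull(c)[:,0],.14)[:,:2]*1000).astype(np.float32)))
# slot black
H=hsv(f);k=((f["pixels"].max(2)<45)&(m>0)).astype(np.uint8)
for nm,roi in(("slot",k),):
    n,l,st,ce=cv2.connectedComponentsWithStats(roi)
    for i in range(1,n):
        if st[i,4]>30:print(nm,st[i],[plane(f,[p],.1)[0,:2].round(4).tolist() for p in((st[i,0],st[i,1]),(st[i,0]+st[i,2],st[i,1]+st[i,3]))])
# others by height
for nm,(u0,u1,v0,v1),z in(("cutter",(190,232,232,272),.135),("canister",(120,170,210,258),.12),("cup",(335,380,178,220),.08)):
    s=C[v0:v1,u0:u1];q=s[abs(s[...,2]-z)<.008]
    print(nm,len(q),cv2.minEnclosingCircle((q[:,:2]*1000).astype(np.float32)), np.percentile(s[...,2],98))
E
python3 m.py; python3 -c "
import cv2
i=cv2.imread('pics/top0.png')[140:285,120:390];cv2.imwrite('pics/topz.png',cv2.resize(i,None,fx=2.95,fy=2.95,interpolation=2))"
```

```text
top z med 0.10012874554583484 area 11543.0
rect ((562.5538940429688, 113.4327392578125), (261.1336364746094, 283.27813720703125), 8.108088493347168)
corners [[413.29998779296875, 235.1999969482422], [453.29998779296875, -45.20000076293945], [711.7999877929688, -8.399999618530273], [671.7999877929688, 272.1000061035156]]
top blue bbox 266 223 16 16
 dot 273.5 230.64 50 [[0.51595272 0.07486114 0.14      ]] rect ((516.1232299804688, 74.68159484863281), (31.414167404174805, 30.82302474975586), 8.161370277404785)
side blue bbox 300 191 16 18
 dot 307.5 193.5 20 [[0.51157792 0.07565725 0.14      ]] rect ((535.2316284179688, 91.19971466064453), (79.57881927490234, 36.84012985229492), 31.819501876831055)
cutter 112 ((464.811279296875, 215.55870056152344), 30.65102195739746) 0.13550664548073035
canister 882 ((508.7608337402344, 373.46478271484375), 39.61550521850586) 0.12323050345825726
cup 188 ((593.61279296875, -119.84342956542969), 37.920745849609375) 0.08237682322860324
```

View pics/topz.png

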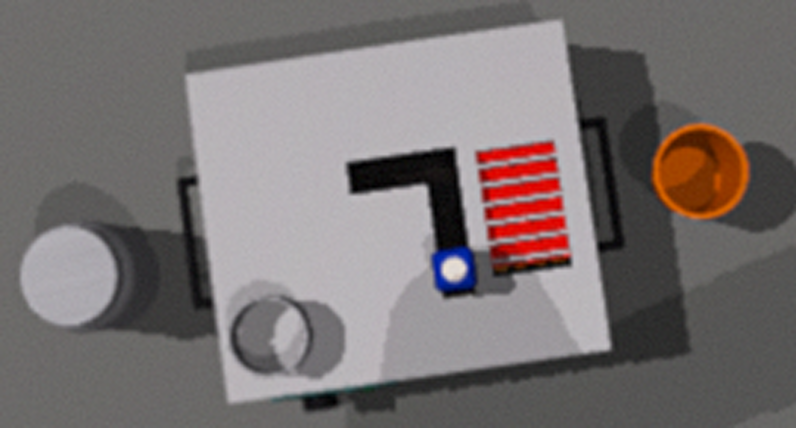

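```bash
cat > m2.py <<'E'
from h import *
f=pickle.load(open("top.pkl","rb"))
p=f["pixels"];H=cv2.cvtColor(p,cv2.COLOR_RGB2HSV)
C=cloud(f)
m=((abs(C[...,2]-.1)<.008)&(abs(C[...,1]-.12)<.25)&(C[...,0]>.25)&(C[...,0]<.8)).astype(np.uint8)
m=cv2.morphologyEx(m,cv2.MORPH_OPEN,np.ones((7,7)))
cs,_=cv2.findContours(m,0,1);c=max(cs,key=cv2.contourArea)
r=cv2.minAreaRect((plane(f,cv2.convexHull(c)[:,0],.1)[:,:2]*1000).astype(np.float32));print(r)
for th in(50,70,90):
    k=np.zeros(p.shape[:2],np.uint8);k[180:245,230:282]=(p[180:245,230:282].max(2)<th)
    cs,_=cv2.findContours(k,0,1);c=max(cs,key=cv2.contourArea);print(th,cv2.boundingRect(c),cv2.contourArea(c))
    Q=plane(f,c[:,0],.1)[:,:2]*1000
    a=np.radians(8.1);R=np.array([[np.cos(a),-np.sin(a)],[np.sin(a),np.cos(a)]])
    W=Q@R  # warmer-aligned coords
    print(" aligned min/max",W.min(0).round(1),W.max(0).round(1))
    kn=np.array([516,75])@R;print(" knob aligned",kn,"centre aligned",np.array(r[0])@R)
E
python3 m2.py
```

```text
((561.4263305664062, 121.45127868652344), (261.16290283203125, 299.4729309082031), 8.108087539672852)
50 (238, 191, 40, 33) 510.0
 aligned min/max [539.   -9.4] [614.2  72.9]
 knob aligned [521.41979978   1.54673865] centre aligned [572.93798411  41.13397754]
70 (238, 191, 40, 34) 532.5
 aligned min/max [537.7  -9.8] [614.5  73.2]
 knob aligned [521.41979978   1.54673865] centre aligned [572.93798411  41.13397754]
90 (238, 190, 41, 35) 574.5
 aligned min/max [537.4 -10.7] [615.4  73.8]
 knob aligned [521.41979978   1.54673865] centre aligned [572.93798411  41.13397754]
```

The slot walls agree with the warmer rectangle to about 2 mm, and the yaw is 8.1°. In warmer-aligned mm the knob is at (521, 1.5), the corner should be at (603, 1) and the end at (603, 61). The knob therefore starts about 8 mm along the long leg. I'll shut the jaw, align the tool and travel high.

{"op": "move_arm", "data": {"deltas": [{"dp": [25, 0, 20], "rotation": [0, 5.6, 0]}, {"dp": [25, 0, 30], "rotation": [0, 0, 0]}, {"dp": [25, 0, 30], "rotation": [0, 0, 0]}, {"dp": [25, 0, 30], "rotation": [0, 0, 0]}, {"dp": [25, 0, 30], "rotation": [0, 0, 0]}], "jaw": 255}}

```text
t: 0.52
eef_pos: [0.2603, -0.4959, 0.2203]
ee_rot: [-1.563, 0.005, 0.128]
force: [1.5, -0.3, 0.0]
width: 0.0599
```

{"op": "move_arm", "data": {"deltas": [{"dp": [24, 0, 32], "rotation": [0, 0, 0]}, {"dp": [24, 0, 32], "rotation": [0, 0, 0]}, {"dp": [24, 0, 32], "rotation": [0, 0, 0]}, {"dp": [24, 0, 32], "rotation": [0, 0, 0]}, {"dp": [24, 0, 32], "rotation": [0, 0, 0]}]}}

```text
t: 0.93
eef_pos: [0.3604, -0.3131, 0.2193]
ee_rot: [-1.561, 0.006, 0.126]
force: [1.8, -0.5, 0.5]
width: 0.0265
```

```bash
cat > st.py <<'E'
from station import arm
import numpy as np
s=arm.get_state();a=np.radians(8.1);R=np.array([[np.cos(a),-np.sin(a)],[np.sin(a),np.cos(a)]])
p=s["eef_pos"]*np.array([1000]) if isinstance(s["eef_pos"],np.ndarray) else np.array(s["eef_pos"])*1000
print("t",round(s["t"],2),"aligned",(p[:2]@R).round(1),"z",p[2].round(1),"rot deg",np.degrees(s["ee_rot"]).round(2),"F",np.round(s["force"],1),"w",s["width"],"q",np.round(s["q"],2))
E
python3 st.py
```

```text
t 0.93 aligned [ 312.7 -360.8] z 219.3 rot deg [-89.44   0.37   7.23] F [ 1.8 -0.5  0.5] w 0.02646600094504557 q [-0.31  0.04 -0.41 -0.01 -1.13 -1.13]
```

{"op": "move_arm", "data": {"deltas": [{"dp": [18, 0, 36], "rotation": [0, -0.9, 0]}, {"dp": [18, 0, 36], "rotation": [0, 0, 0]}, {"dp": [18, 0, 36], "rotation": [0, 0, 0]}, {"dp": [18, 0, 36], "rotation": [0, 0, 0]}, {"dp": [18, 0, 36], "rotation": [0, 0, 0]}]}}

```text
t: 1.35
eef_pos: [0.425, -0.1151, 0.2202]
ee_rot: [-1.561, 0.006, 0.142]
force: [0.6, -0.9, 0.4]
width: 0.0007
```

{"op": "move_arm", "data": {"deltas": [{"dp": [14, 0, 34], "rotation": [0, 0, 0]}, {"dp": [14, 0, 34], "rotation": [0, 0, 0]}, {"dp": [14, 0, 34], "rotation": [0, 0, 0]}, {"dp": [14, 0, 34], "rotation": [0, 0, 0]}, {"dp": [0, 0, 0], "rotation": [0, 0, 0]}]}}

```text
t: 1.77
eef_pos: [0.4621, 0.0407, 0.2216]
ee_rot: [-1.559, 0.004, 0.148]
force: [0.6, -0.2, 0.4]
width: 0.0004
```

```bash
python3 st.py
```

```text
t 1.77 aligned [463.2 -24.8] z 221.6 rot deg [-89.34   0.21   8.46] F [ 0.6 -0.2  0.4] w 0.00041147649557398775 q [ 0.5   0.01 -0.43 -0.01 -1.13 -1.92]
```

{"op": "move_arm", "data": {"deltas": [{"dp": [12, 10, 20], "rotation": [-0.6, 0.3, 0]}, {"dp": [5, 25, 6], "rotation": [0, 0, 0]}, {"dp": [0, 25, 0], "rotation": [0, 0, 0]}, {"dp": [0, 5, 0], "rotation": [0, 0, 0]}, {"dp": [0, 0, 0], "rotation": [0, 0, 0]}]}}

```text
t: 2.18
eef_pos: [0.4758, 0.0743, 0.1554]
ee_rot: [-1.57, 0.002, 0.149]
force: [0.1, -0.6, 1.2]
width: 0.0007
```

```bash
python3 st.py; python3 - <<'E'
from station import arm
import cv2
for n in("side","top"):
    f=arm.grab_frame(n);i=f["pixels"][:,:,::-1]
    i=i[150:310,200:440] if n=="side" else i[140:285,120:390]
    cv2.imwrite(f"pics/{n}1.png",cv2.resize(i,None,fx=2.9,fy=2.9,interpolation=2))
E
```

```text
t 2.18 aligned [481.5   6.6] z 155.4 rot deg [-89.94   0.11   8.54] F [ 0.1 -0.6  1.2] w 0.000743025162035481 q [ 0.56  0.1  -0.5  -0.   -0.97 -1.98]
```

View pics/side1.png

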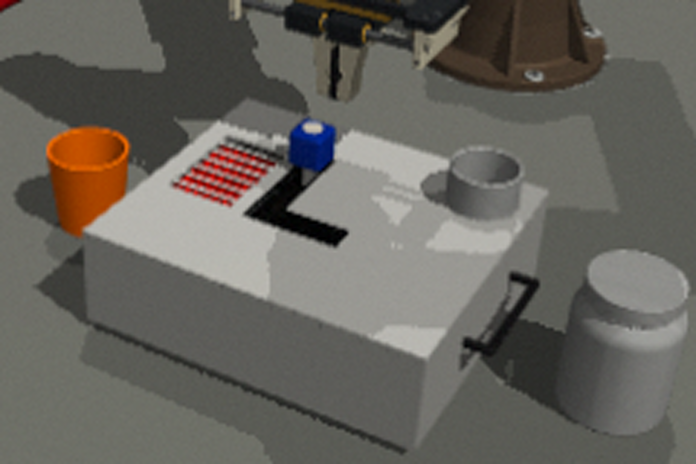

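View pics/top1.png

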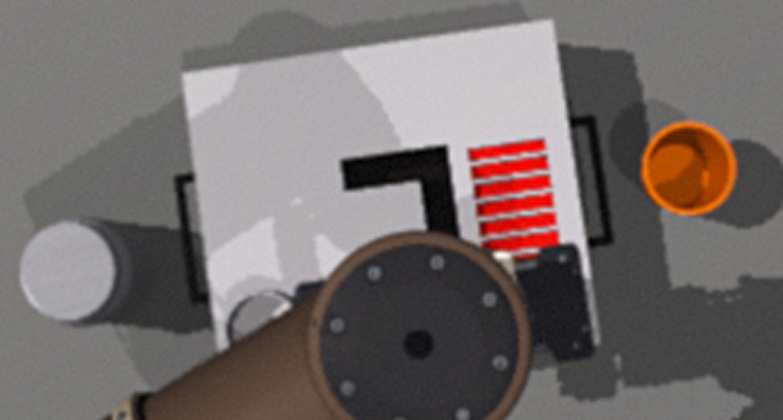

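The side view shows the shut fingers at about (340,90), behind and above the blue knob at (312,145), and clear of the cutter. I'll descend to z≈115.

{"op": "move_arm", "data": {"deltas": [{"dp": [0, 20, -5], "rotation": [0, -0.4, 0]}, {"dp": [0, 18, 0], "rotation": [0, 0, 0]}, {"dp": [0, 2, 0], "rotation": [0, 0, 0]}, {"dp": [0, 0, 0], "rotation": [0, 0, 0]}]}}

```text
t: 2.62
eef_pos: [0.4807, 0.0692, 0.122]
ee_rot: [-1.567, -0.009, 0.155]
force: [-0.3, 0.6, 0.3]
width: 0.0002
```

```bash
python3 st.py; python3 - <<'E'
from station import arm
import cv2
for n in("side",):
    f=arm.grab_frame(n);i=f["pixels"][:,:,::-1]
    i=i[150:310,200:440]
    cv2.imwrite(f"pics/{n}2.png",cv2.resize(i,None,fx=2.9,fy=2.9,interpolation=2))
E
```

```text
t 2.62 aligned [485.7   0.7] z 122.0 rot deg [-89.78  -0.53   8.86] F [-0.3  0.6  0.3] w 0.00018986988424327998 q [ 0.55  0.14 -0.55 -0.   -0.87 -1.96]
```

View pics/side2.png

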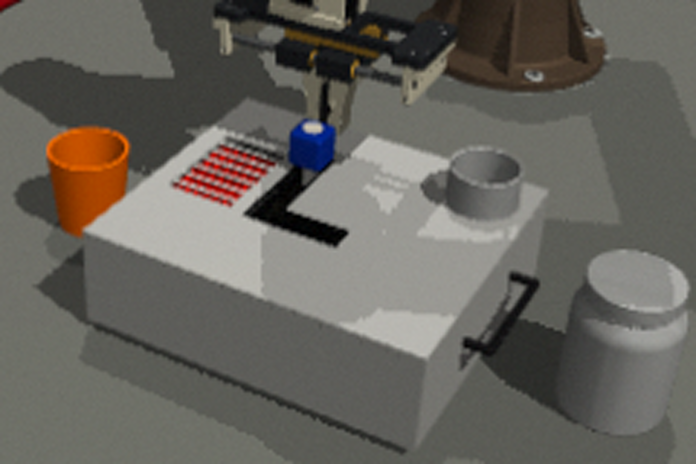

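{"op": "move_arm", "data": {"deltas": [{"dp": [8, 4, 0], "rotation": [0, 0.7, 0.4]}, {"dp": [8, 0, 0], "rotation": [0, 0, 0]}, {"dp": [8, 0, 0], "rotation": [0, 0, 0]}, {"dp": [8, 0, 0], "rotation": [0, 0, 0]}]}}

```text
t: 3.0
eef_pos: [0.5135, 0.0738, 0.1217]
ee_rot: [-1.565, -0.003, 0.141]
force: [-2.5, 0.7, -1.4]
width: 0.0002
```

```bash
python3 st.py
```

```text
t 3.0 aligned [518.8   0.8] z 121.7 rot deg [-89.68  -0.15   8.07] F [-2.5  0.7 -1.4] w 0.00021105229688982312 q [ 0.52  0.2  -0.47 -0.01 -0.9  -1.94]
```

{"op": "move_arm", "data": {"deltas": [{"dp": [9, 2, 0], "rotation": [0, 0, 0]}, {"dp": [9, 1, 0], "rotation": [0, 0, 0]}, {"dp": [9, 0, 0], "rotation": [0, 0, 0]}, {"dp": [9, 0, 0], "rotation": [0, 0, 0]}, {"dp": [6, 0, 0], "rotation": [0, 0, 0]}]}}

```text
t: 3.42
eef_pos: [0.561, 0.0805, 0.119]
ee_rot: [-1.566, -0.003, 0.141]
force: [-2.8, 0.4, 1.7]
width: 0.0003
```

```bash
python3 st.py; python3 - <<'E'
from station import arm
import cv2
for n in("side",):
    f=arm.grab_frame(n);i=f["pixels"][:,:,::-1]
    i=i[150:310,200:440]
    cv2.imwrite(f"pics/{n}3.png",cv2.resize(i,None,fx=2.9,fy=2.9,interpolation=2))
E
python3 st.py
```

```text
t 3.42 aligned [566.7   0.7] z 119.0 rot deg [-89.71  -0.16   8.09] F [-2.8  0.4  1.7] w 0.0003318816041335811 q [ 0.49  0.27 -0.37 -0.   -0.92 -1.91]
t 3.47 aligned [567.9   0.8] z 119.0 rot deg [-89.72  -0.22   8.11] F [2.7 0.5 0.7] w 0.0005380255916342826 q [ 0.48  0.28 -0.37 -0.   -0.92 -1.91]
```

View pics/side3.png

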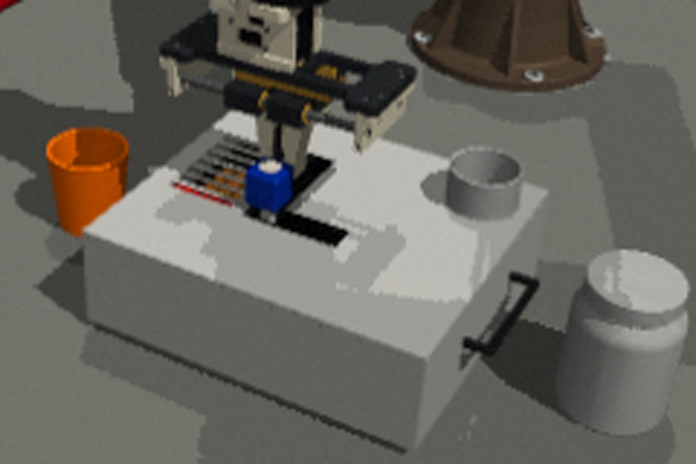

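The knob, at (270,185) in the crop, is near the corner and the shutter has almost moved away. I'll make gentle small steps until the wall stops it.

{"op": "move_arm", "data": {"deltas": [{"dp": [5, 0, 0], "rotation": [0, 0, 0]}, {"dp": [4, 0, 0], "rotation": [0, 0, 0]}, {"dp": [3, 0, 0], "rotation": [0, 0, 0]}, {"dp": [3, 0, 0], "rotation": [0, 0, 0]}]}}

```text
t: 3.8
eef_pos: [0.5724, 0.0816, 0.1181]
ee_rot: [-1.567, 0.008, 0.14]
force: [-16.9, 1.9, 11.6]
width: 0.0006
```

```bash
python3 st.py
```

```text
t 3.8 aligned [5.782e+02 1.000e-01] z 118.1 rot deg [-89.78   0.46   8.03] F [-16.9   1.9  11.6] w 0.0006368374873916972 q [ 0.48  0.3  -0.34 -0.01 -0.94 -1.9 ]
```

Wall contact at 17 N with TCP x 578, so the knob is at about 604. I'll back straight off and look.

{"op": "move_arm", "data": {"deltas": [{"dp": [-8, 0, 0], "rotation": [0, 0, 0]}, {"dp": [-15, 0, 0], "rotation": [0, 0, 0]}, {"dp": [-10, 0, -20], "rotation": [0, 0, 0]}, {"dp": [0, 0, -30], "rotation": [0, 0, 0]}, {"dp": [0, 0, -20], "rotation": [0, 0, 0]}]}}

```text
t: 4.22
eef_pos: [0.5503, 0.0096, 0.1191]
ee_rot: [-1.566, 0.002, 0.146]
force: [0.8, -0.5, 0.2]
width: 0.0003
```

```bash
python3 st.py; cat > look.py <<'E'
from station import arm
import cv2,sys,pickle
from h import *
t=sys.argv[1]
f=arm.grab_frame("side");pickle.dump(f,open("sidel.pkl","wb"))
i=f["pixels"][150:310,200:440,::-1]
cv2.imwrite(f"pics/side{t}.png",cv2.resize(i,None,fx=2.9,fy=2.9,interpolation=2))
H=cv2.cvtColor(f["pixels"],cv2.COLOR_RGB2HSV)
b=cv2.inRange(H,(110,120,60),(130,255,255));cs,_=cv2.findContours(b,0,2);c=max(cs,key=cv2.contourArea)
M=np.zeros_like(b);cv2.fillConvexPoly(M,cv2.convexHull(c),1)
ys,xs=np.nonzero((M>0)&(f["pixels"].min(2)>130))
if len(xs):
    p=plane(f,[[xs.mean(),ys.mean()]],.14)[0]*1000
    a=np.radians(8.1);R=np.array([[np.cos(a),-np.sin(a)],[np.sin(a),np.cos(a)]])
    print("dot px",xs.mean(),ys.mean(),len(xs),"aligned",p[:2]@R, "(start by this view:",np.array([511.6,75.7])@R,")")
E
python3 look.py 4
```

```text
t 4.22 aligned [546.1 -68. ] z 119.1 rot deg [-89.74   0.14   8.39] F [ 0.8 -0.5  0.2] w 0.00027306517175742904 q [ 0.37  0.25 -0.4  -0.01 -0.92 -1.79]
dot px 290.15384615384613 209.1153846153846 26 aligned [603.33509619   3.07478684] (start by this view: [517.16232655   2.85972063] )
```

View pics/side4.png

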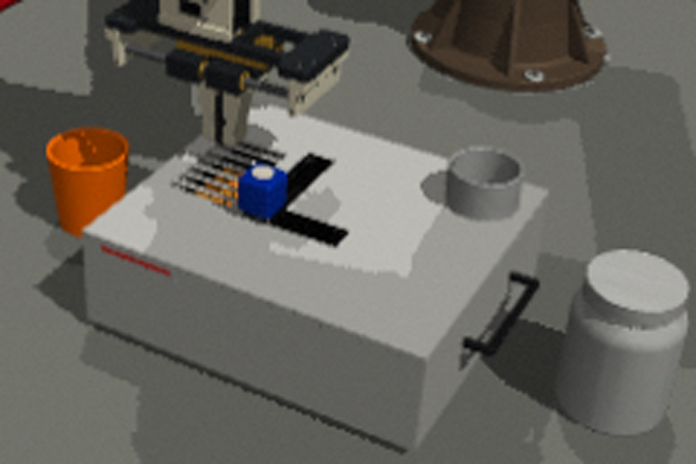

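The side view confirms about 86 mm of knob travel to the corner, with the follower unchanged. Next I'll position the fingers on the knob's -y side.

{"op": "move_arm", "data": {"deltas": [{"dp": [30, 0, 0], "rotation": [0, 0.3, 0]}, {"dp": [25, 0, 0], "rotation": [0, 0, 0]}, {"dp": [4, 0, 0], "rotation": [0, 0, 0]}, {"dp": [0, 0, 0], "rotation": [0, 0, 0]}]}}

```text
t: 4.6
eef_pos: [0.6118, 0.0134, 0.1209]
ee_rot: [-1.566, -0.004, 0.136]
force: [-0.4, -0.7, -0.1]
width: 0.0002
```

```bash
python3 st.py
```

```text
t 4.6 aligned [607.6 -73. ] z 120.9 rot deg [-89.73  -0.23   7.81] F [-0.4 -0.7 -0.1] w 0.00019257245110333422 q [ 0.34  0.34 -0.27 -0.   -0.95 -1.77]
```

{"op": "move_arm", "data": {"deltas": [{"dp": [-1, 2, 15], "rotation": [0, -0.2, 0]}, {"dp": [0, 1, 12], "rotation": [0, 0, 0]}, {"dp": [0, 0, 8], "rotation": [0, 0, 0]}, {"dp": [0, 0, 8], "rotation": [0, 0, 0]}]}}

```text
t: 4.93
eef_pos: [0.6039, 0.0565, 0.118]
ee_rot: [-1.566, -0.005, 0.138]
force: [0.2, -0.2, -0.7]
width: 0.0009
```

```bash
python3 st.py; python3 look.py 5
```

```text
t 4.93 aligned [605.8 -29.1] z 118.0 rot deg [-89.74  -0.31   7.9 ] F [ 0.2 -0.2 -0.7] w 0.0008563265360121497 q [ 0.41  0.33 -0.29 -0.   -0.94 -1.84]
```

View pics/side5.png

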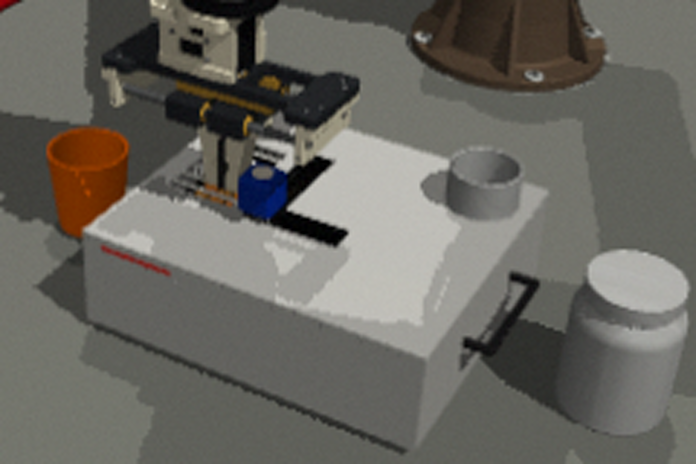

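The fingers, at (225,170) in the crop, are just at the knob's -y face. I'll push.

{"op": "move_arm", "data": {"deltas": [{"dp": [0, 0, 7], "rotation": [0, 0, 0]}, {"dp": [0, 0, 7], "rotation": [0, 0, 0]}, {"dp": [0, 0, 7], "rotation": [0, 0, 0]}, {"dp": [0, 0, 7], "rotation": [0, 0, 0]}, {"dp": [0, 0, 7], "rotation": [0, 0, 0]}]}}

```text
t: 5.4
eef_pos: [0.5982, 0.0941, 0.1189]
ee_rot: [-1.568, -0.006, 0.139]
force: [1.5, -2.7, -0.7]
width: 0.0003
```

```bash
python3 st.py; sed -i 's/>130)/>100)/' look.py; python3 look.py 6
```

```text
t 5.4 aligned [605.5   8.8] z 118.9 rot deg [-89.82  -0.36   7.97] F [ 1.5 -2.7 -0.7] w 0.000299658668340002 q [ 0.48  0.33 -0.29 -0.   -0.94 -1.91]
dot px 311.0 213.0 1 aligned [592.14848231  52.03402835] (start by this view: [517.16232655   2.85972063] )
```

View pics/side6.png

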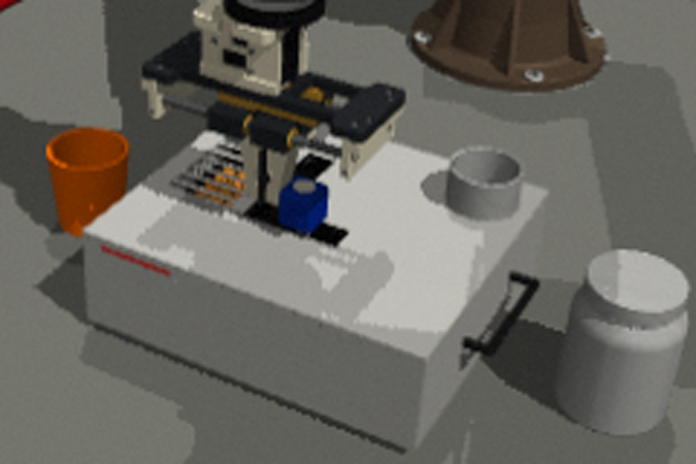

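The knob is sliding along the short leg, now at about (303,205), roughly halfway. I'll continue.

{"op": "move_arm", "data": {"deltas": [{"dp": [0, 0, 6], "rotation": [0, 0, 0]}, {"dp": [0, 0, 6], "rotation": [0, 0, 0]}, {"dp": [0, 0, 5], "rotation": [0, 0, 0]}, {"dp": [0, 0, 4], "rotation": [0, 0, 0]}]}}

```text
t: 5.78
eef_pos: [0.5948, 0.1177, 0.119]
ee_rot: [-1.568, -0.006, 0.14]
force: [1.5, -2.6, -1.0]
width: -0.0001
```

```bash
python3 st.py
```

```text
t 5.78 aligned [605.5  32.8] z 119.0 rot deg [-89.81  -0.35   8.  ] F [ 1.5 -2.6 -1. ] w -8.94294900770984e-05 q [ 0.52  0.33 -0.29 -0.   -0.94 -1.95]
```

{"op": "move_arm", "data": {"deltas": [{"dp": [0, 0, 4], "rotation": [0, 0, 0]}, {"dp": [0, 0, 3], "rotation": [0, 0, 0]}, {"dp": [0, 0, 3], "rotation": [0, 0, 0]}]}}

```text
t: 6.03
eef_pos: [0.5943, 0.1195, 0.1192]
ee_rot: [-1.582, -0.002, 0.14]
force: [7.9, -17.0, -1.7]
width: 0.0004
```

```bash
python3 st.py
```

```text
t 6.03 aligned [605.2  34.6] z 119.2 rot deg [-90.61  -0.14   8.04] F [  7.9 -17.   -1.7] w 0.00043775220609391756 q [ 0.53  0.33 -0.29  0.01 -0.95 -1.97]
```

The end wall is reached: force rose to 17 N and motion stopped. I'll hold briefly, then back straight off.

{"op": "move_arm", "data": {"deltas": [{"dp": [0, 0, 0], "rotation": [0, 0, 0]}, {"dp": [0, 0, 0], "rotation": [0, 0, 0]}, {"dp": [0, 0, -10], "rotation": [0, 0, 0]}, {"dp": [0, 0, -25], "rotation": [0, 0, 0]}, {"dp": [0, 0, -25], "rotation": [0, 0, 0]}]}}

```text
t: 6.45
eef_pos: [0.6032, 0.0619, 0.1199]
ee_rot: [-1.581, -0.003, 0.145]
force: [-0.5, 0.7, 0.4]
width: 0.0006
```

{"op": "move_arm", "data": {"deltas": [{"dp": [0, -30, -20], "rotation": [0, 0, 0]}, {"dp": [0, -35, -20], "rotation": [0, 0, 0]}, {"dp": [0, -35, -20], "rotation": [0, 0, 0]}, {"dp": [0, 0, -40], "rotation": [0, 0, 0]}, {"dp": [0, 0, -40], "rotation": [0, 0, 0]}]}}

```text
t: 6.87
eef_pos: [0.6222, -0.0781, 0.2249]
ee_rot: [-1.579, -0.002, 0.151]
force: [0.9, -0.1, -0.8]
width: 0.0001
```

{"op": "move_arm", "data": {"deltas": [{"dp": [0, 0, -40], "rotation": [0, 0, 0]}, {"dp": [0, 0, -40], "rotation": [0, 0, 0]}, {"dp": [0, 0, 0], "rotation": [0, 0, 0]}, {"dp": [0, 0, 0], "rotation": [0, 0, 0]}]}}

```text
t: 7.2
eef_pos: [0.6358, -0.167, 0.2288]
ee_rot: [-1.578, -0.009, 0.147]
force: [-0.2, -0.1, -0.6]
width: 0.0007
```

```bash
python3 st.py; python3 look.py 7; python3 - <<'E'
from station import arm
import cv2,pickle
f=arm.grab_frame("top");pickle.dump(f,open("top.pkl","wb"))
pickle.dump(pickle.load(open("sidel.pkl","rb")),open("side.pkl","wb"))
cv2.imwrite("pics/top7.png",f["pixels"][:,:,::-1])
E
python3 m.py
```

```text
t 7.2 aligned [ 605.9 -254.9] z 228.8 rot deg [-90.42  -0.51   8.45] F [-0.2 -0.1 -0.6] w 0.0006831407295079643 q [ 0.04  0.32 -0.04  0.01 -1.2  -1.47]
dot px 314.38235294117646 216.8235294117647 34 aligned [602.3698368   66.09646067] (start by this view: [517.16232655   2.85972063] )
top z med 0.10023967498229314 area 5444.0
rect ((554.1674194335938, 169.28318786621094), (264.9832458496094, 161.2417449951172), 0.023693807423114777)
corners [[421.6000061035156, 249.8000030517578], [421.70001220703125, 88.5999984741211], [686.7000122070312, 88.69999694824219], [686.5999755859375, 250.0]]
top blue bbox 233 190 15 15
 dot 239.7843137254902 196.68627450980392 51 [[0.59106179 0.14954732 0.14      ]] rect ((590.142822265625, 148.40469360351562), (30.776378631591797, 30.765914916992188), 8.486356735229492)
side blue bbox 306 214 17 20
 dot 314.35 217.1 20 [[0.58803746 0.15092738 0.14      ]] rect ((608.9739990234375, 164.6862030029297), (75.66004943847656, 35.91053009033203), 34.66948699951172)
cutter 112 ((464.7688293457031, 215.68017578125), 30.6502685546875) 0.13583263995598904
canister 875 ((511.26544189453125, 373.5226745605469), 39.89344024658203) 0.12338431988972325
cup 106 ((592.8612670898438, -118.72173309326172), 37.521270751953125) 0.6870090601952622
```

View pics/side7.png

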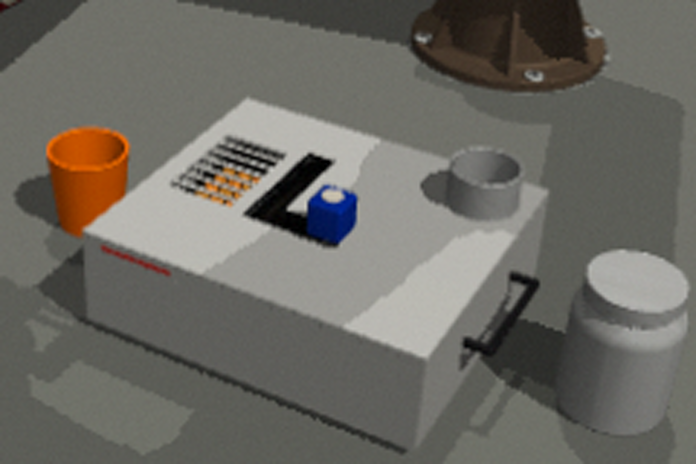

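View pics/top7.png

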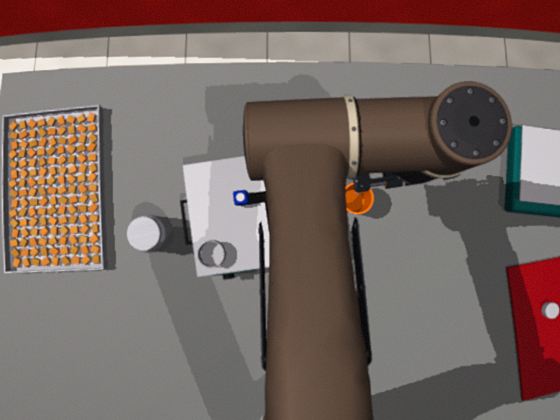

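The knob is at aligned (606, 65), which is the end stop, about 85 mm and 63 mm from where it started. The cutter, canister and cup are unmoved within about 3 mm, and the arm is clear.

```bash
python3 -c "
from station import arm
print(arm.job_done())"
```

```text
the job is handed in; nothing more can be done
None
```

The vent is open: I pushed the knob with shut fingers along the long leg to the corner, then along the short leg to its end. At each stop the push force rose to about 17 N against the slot wall. I then backed the fingers off, raised the arm clear and handed the job in at about 7.3 s; it gave no verdict.

**Knob:** in the last pictures its centre was about 3 mm past slot_end in x and 4 mm past in y. Allowing for the 2 mm calibration error, that matches the slot's walls (about 3 mm past in each direction). The two camera views agree to about 4 mm. It looked seated down in the slot, but I did not measure its height.

**Other objects:** the cutter and cup read within about 1.5 mm of their starting positions, and the canister within 2.5 mm. The arm partly hid the cup in the last top view, but the side view shows it standing.

**Checks that disagreed:**
- **Starting position:** the knob started about 8 mm along the long leg by the top view (about 4 mm by the side view), not at slot_start.
- **Warmer outline:** my last top-view fit of the warmer was not valid because the arm covered part of it, so I used the first fit throughout.

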